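Lock the prototyping panel with the big T-key

ROBOT

A 6-joint arm with a two-finger parallel gripper is mounted at the origin on the work surface. World frame = base frame: x ahead of the robot, y to its left, z up, the work surface at z = 0. Lengths are in m, angles in rad, forces in N, time in s.
With the tool pointing down it reaches from about 0.4 to 0.825 m from the base axis. Payload 7 kg.
Tool frame: the origin (TCP) lies midway between the tips of the shut fingers; the grasp point (between the pads) lies 19 mm behind it (grip_depth is the z of the grasp point in the tool frame, in m); z points along the fingers, y is the direction in which the jaws open and shut (so a half turn about z gives the same grasp; the last joint's range is limited). The gripper opens to 85 mm and grips with 20 to 120 N. Pads are 22 mm wide; open, the fingers measure 114 mm over their backs; the gripper's body (76 mm by 85 mm) begins 54 mm behind the grasp point. The pads swing forward as they close: fully open they stand 13 mm farther back than shut.
Start: joints at [1.568, 0.359, 0.012, 0, -1.224, -0.288], TCP at [0.194, 0.647, 0.231] pointing down, gripper open.
Joint ranges: [-3.07, 3.07], [-1.43, 2.12], [-1.02, 1.25], [-3.03, 1.67], [-3.05, -0], [-3.03, 3.03]. Speed limits (rad/s): [2.39, 2.39, 3.01, 3.14, 3.14, 3.14].

INTERFACE

Orientations are given as a unit quaternion [x, y, z, w].
In Python, from plant import observe, capture, finish_job, grip_depth gives the robot as it stands.
- The arm moves only by the tool step_arm, never from a script. Its argument "increments" is a list of rows, each a list of 7 numbers: the shift along the tool's x, y, z in m, then the turn, a rotation vector about the tool's x, y, z in degrees, then the gripper command: -1 is shut, 1 is fully open, values between are in proportion. In form: [[x, y, z, wx, wy, wz, fingers], ...]. A call has 1 to 8 rows; each row shifts and turns the commanded pose from where the row before left it, along the tool's axes as they then stand; what a row does not reach is not made up. A row lasts 1/8 s, in which the tool goes at most 62.5 mm and 10.7 degrees, less where a joint would pass 70% of its speed; a pose out of reach is approached as far as the arm can. A call with a gripper value outside its range is refused whole. The fingers move at their own pace and stop on an object; the grip force is fixed at half the most. Time passes only in rows, so rows that do not move let the fingers close. It gives the time, the measured TCP pose, the force and the opening at its end, in the units of the state.
- observe(): the state, without advancing time (a new reading comes with each control period).
- capture(name): name is "side" or "top"; returns a dict with "color" (384x512x3 uint8, red, green, blue), "vfov" (degrees; the focal length in pixels is half the picture's height over the tangent of half this angle, whatever the lens; pixels are square), "cx", "cy" (the principal point, pixels), "k1" (the pictures are not rectified: a ray, as slopes to the right and down, at radius r is drawn at 1 + k1 r^2 times it, then the intrinsics apply), "cam_to_world" (4x4, takes a point from camera to world coordinates). Camera axes: x right, y up, looking along -z (the intrinsics and any distortion apply to the point x, -y, -z); pixel columns grow to the right and rows downward; lengths in m; the calibration is good to about 2 mm. A picture is of the moment at which its call begins. There is no depth.
- finish_job(): hands the job in, once; it reports no verdict.
The state is a dict: "time_s": time; "joint_positions": joint angles; "qd": joint speeds; "tau": joint torques, N m; "position": TCP position; "ee_rot": TCP orientation; "ft_force": force on the tool from outside, world axes, zero at the start; "moment": the same for the moment, N m; "gripper_width": finger opening in m.
Only numpy, scipy, OpenCV 4.12 (cv2) and the standard library are available. Lean on these libraries where they do the work, as an engineer would, in place of code of your own. Each camera call takes 0.05 s, during which the arm holds its last target. There are 200 camera calls.

TASK

Take the larger T-handled hex key from its rack, seat it fully home in the recessed hex screw of the board clamp, and only then turn the screw clockwise until the clamp bar has swung over the panel and come up against its stop. Then draw the key out and hang it back upright in its empty hole in the rack, with its flange resting on the rack. Leave the thinner key, the panel and the multimeter where they are, and do not swing the bar over in any other way.

Things in the scene. Friction and masses are not known exactly. Their poses are not given: they have to be found in the camera images.
- key_grip (a point): Centre of the larger T-key's black crossbar handle: 100 mm long along own x, 20 mm wide (flat sides, own y), 28 mm high; own z up along the shaft. Loose, 0.20 kg +-30 %. The underside of its flange (radius 23 mm, 6 mm thick) lies 34 mm below this point, with a thin neck between. At the start the flange rests on the rack and the shaft hangs through a hole.
- key_tip (a point): Tip of the larger key's straight steel hex shaft, on its axis, 129 mm below the handle centre. The shaft is 95 mm long from flange to tip, 20 mm across flats, two opposite flats facing along own x and -x; the last 3 mm are stepped in to 18 mm across flats.
- thin_key_grip (a point): Thinner T-handled hex key hanging in the rack's other hole (bystander, does not fit the screw): centre of its 66 mm crossbar, 20 mm wide, 28 mm high; shaft 12 mm across flats. Which hole holds which key varies.
- rack: Fixed aluminium rack, origin on the bench under its centre. Top plate 90 mm (own x) by 230 mm (own y), 10 mm thick, top face 110 mm above the bench, open below to a 5 mm foot plate. Two round 32 mm through holes at own y = +55 and -55 mm, x = 0. A key hanging in it has its handle centre 144 mm and its tip 15 mm above the bench.
- socket_mouth (a point): Mouth of the clamp screw's hex socket, on its vertical axis, 58 mm above the bench, sunk 12 mm in a round 30 mm well in a steel hub (diameter 62 mm, top at 70 mm). 21.5 mm across flats, 2.5 mm chamfer. The frame stays with the clamp; the hexagon's angle is not given, varies, and must be felt for: the tip stops near the mouth unless it matches within about 8 degrees (every 60).
- socket_floor (a point): Floor of the hex socket, on the screw axis, 40 mm above the bench and 18 mm below the mouth: where the tip of a fully seated key stands. The screw has up to 0.9 rad of free play in the hub (friction about 0.05 N m) before it takes the bar along, the key some 0.3 rad in the socket: the key may have to turn up to 2.4 rad clockwise.
- bar (a joint): Angle of the steel clamp bar that turns with the hub (22 mm wide, reaches 105 mm from the screw axis, 34 to 46 mm above the bench). rad, grows clockwise seen from above; starts at 0 (parked beside the panel) to 0.25; 1.2 = stop, over the middle of the panel. Takes about 0.15 N m to turn and stays where left.
- clamp: Fixed board clamp: aluminium base plate 215 by 130 mm, 12 mm thick, origin on the bench under the screw axis; own x runs from the screw towards the panel.
- panel: Blue and white prototyping panel, 108 by 92 by 17 mm, lying loose in the clamp between ledges; origin at the centre of its underside, 101 mm from the screw axis (bystander).
- meter: Orange and black handheld multimeter, 170 by 82 by 38 mm, lying on the bench, origin at the centre of its underside (bystander).
- key: The larger key as a whole; origin at the tip of its shaft, own z up along the shaft, own x along the crossbar.
Things that resemble listed ones, but are neither listed nor needed, are in the scene too. Leave any green look-alike of the key alone.

How it is judged:
On the way, in this order (a step that is already met when the one before it is completed fails the run):
1. the larger key is fully home in the screw (tip within 4 mm of the socket floor) and the bar has not been turned yet (horizontal distance between key_tip and socket_floor below 0.004 m and z of key_tip in the frame of socket_floor below 0.004 m and value of joint bar below 0.4 rad), for 0.2 s.
2. the bar has been turned to its stop with the key still home (horizontal distance between key_tip and socket_floor below 0.004 m and z of key_tip in the frame of socket_floor below 0.004 m and value of joint bar above 1.1 rad), for 0.1 s.
At the end, for the whole second after the job is handed in: The bar stands within 0.1 rad of its stop (joint above 1.1); the larger key hangs in the rack's empty hole, upright within 0.12 rad, its flange down on the rack within 5 mm, at rest and released (value of joint bar above 1.1 rad and x of key_grip in the frame of rack between -0.012 and 0.012 m and y of key_grip in the frame of rack between -0.075 and 0.075 m and z of key_grip in the frame of rack between 0.135 and 0.149 m and z of key_tip in the frame of rack below 0.02 m and angle between key_grip's own z axis and vertical below 0.12 rad and linear speed of key below 0.02 m/s); the robot touches nothing.
It fails at once if the bar is turned clockwise (over 0.15 rad/s) while the larger key is not home in the screw (tip over 6 mm from the socket floor) (velocity of joint bar above 0.15 rad/s and not (horizontal distance between key_tip and socket_floor below 0.006 m and z of key_tip in the frame of socket_floor below 0.006 m)).
It fails at once if the thinner key is moved more than 20 mm (distance of thin_key_grip from where it was at the start of the episode above 0.02 m).
It fails at once if the panel is moved more than 15 mm (distance of panel from where it was at the start of the episode above 0.015 m).
It fails at once if the multimeter is moved more than 20 mm (distance of meter from where it was at the start of the episode above 0.02 m).
It also fails if it takes over 72 s, if anything falls off the work surface, if the arm or the gripper's body presses on something with over 40 N, if the wrist force passes 120 N, or if a joint passes its speed limit or range.

## Working session

There is one attempt and no reset: what is moved stays moved. The work goes in short steps, Python scripts to look and compute and a tool call to move; the robot and the scene stay as the last step left them, time stands still between calls to the robot, and variables do not carry over. Pictures are saved under pics/ and viewed, about 8 in all and at most 12, crops included, and the job is handed in when it is done.

Besides the shell and the picture viewer there is one more tool, called after "Call:" as name(argument=value, ...), one argument or row to a line, values as JSON. step_arm: Moves the arm, as the interface text tells. Its arguments: {"type":"object","properties":{"increments":{"type":"array"}},"required":["increments"]}

```bash
mkdir -p pics; ls; cat > h.py <<'E'
import numpy as np, cv2, json
from scipy.spatial.transform import Rotation as R
from plant import observe, capture, finish_job, grip_depth
def K(c):
    f=c["color"].shape[0]/2/np.tan(np.radians(c["vfov"])/2)
    return np.array([[f,0,c["cx"]],[0,f,c["cy"]],[0,0,1]]),np.array([c["k1"],0,0,0,0.])
def ray(c,uv):
    k,d=K(c); p=cv2.undistortPoints(np.array(uv,float).reshape(-1,1,2),k,d).reshape(-1,2)
    M=np.array(c["cam_to_world"]); v=np.c_[p[:,0],-p[:,1],-np.ones(len(p))]@M[:3,:3].T
    return M[:3,3],v
def onz(c,uv,z):
    o,v=ray(c,uv); return o+v*((z-o[2])/v[:,2])[:,None]
def proj(c,P):
    k,d=K(c); M=np.array(c["cam_to_world"]); q=(np.atleast_2d(P)-M[:3,3])@M[:3,:3]
    q=q*[1,-1,-1]
    return cv2.projectPoints(q,np.zeros(3),np.zeros(3),k,d)[0].reshape(-1,2)
def save(c,n,box=None,s=1):
    im=c["color"][...,::-1]
    if box: x0,y0,x1,y1=box; im=im[y0:y1,x0:x1]
    cv2.imwrite("pics/"+n,cv2.resize(im,None,fx=s,fy=s,interpolation=cv2.INTER_CUBIC))
E
python3 - <<'E'
from h import *
import pickle
o=observe(); print({k:np.round(v,3).tolist() for k,v in o.items()}, grip_depth)
a=capture("top"); b=capture("side"); pickle.dump((a,b),open("c0.pkl","wb"))
for c in(a,b): print(c["vfov"],c["cx"],c["cy"],c["k1"],np.round(c["cam_to_world"],3).tolist())
save(a,"top0.png",s=1.5); save(b,"side0.png",s=1.5)
E
```

```text
pics
{'time_s': 0.0, 'joint_positions': [1.568, 0.359, 0.011, -0.0, -1.224, -0.288], 'qd': [0.001, 0.001, 0.002, 0.001, 0.001, 0.001], 'tau': [-0.0, -58.332, 29.342, 6.937, -0.006, 0.0], 'position': [0.193, 0.646, 0.23], 'ee_rot': [0.989, -0.145, -0.0, 0.001], 'ft_force': [-0.817, -0.335, -0.445], 'moment': [0.013, 0.003, 0.059], 'gripper_width': 0.085} -0.0187
54.250179158623084 257.34140040871546 192.33600327668907 0.03375831091002203 [[-0.013, 0.984, -0.179, 0.384], [-1.0, -0.008, 0.025, 0.14], [0.024, 0.179, 0.984, 1.094], [0.0, 0.0, 0.0, 1.0]]
56.39592496856737 257.30485608671785 187.55271898018444 -0.10697886264975362 [[0.804, 0.346, -0.483, 0.085], [-0.594, 0.459, -0.661, -0.504], [-0.007, 0.818, 0.575, 0.681], [0.0, 0.0, 0.0, 1.0]]
```

View pics/top0.png

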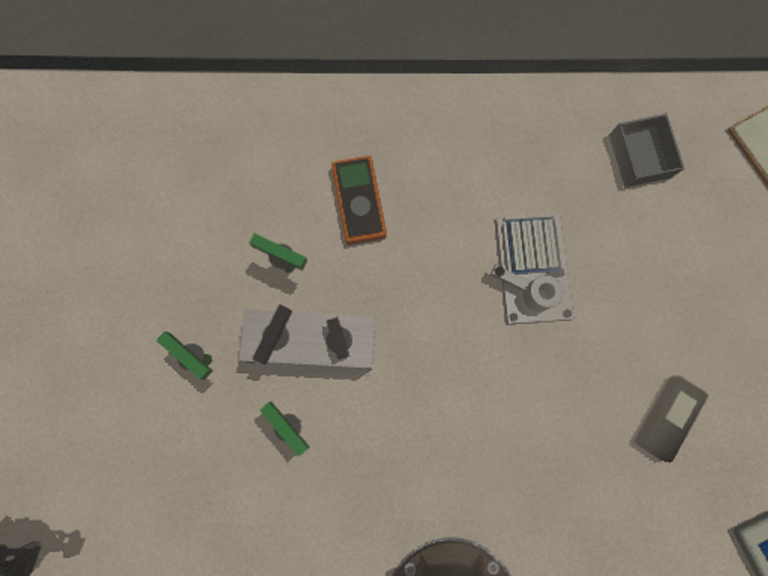

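View pics/side0.png

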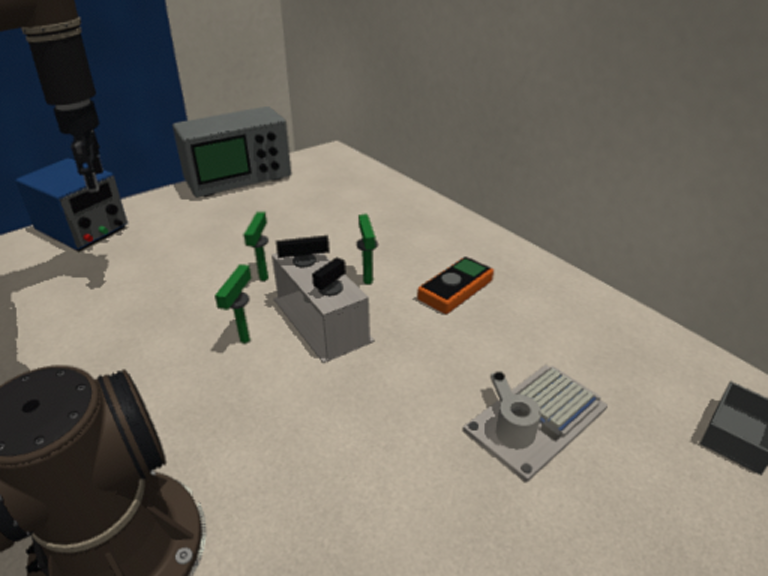

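The top view shows the larger key (long bar) in the left rack hole at (272,335) and the thin key at (338,338). The hub is at (545,292), the bar points left and the panel is above, in 1.5x pixels. The green look-alikes stand around the rack.

```bash
cat > m.py <<'E'
from h import *
import pickle
a,b=pickle.load(open("c0.pkl","rb"))
def dark(c,box,thr=62):
    x0,y0,x1,y1=box; m=np.zeros(c["color"].shape[:2],np.uint8)
    m[y0:y1,x0:x1]=(c["color"][y0:y1,x0:x1].max(2)<thr)*255
    return m
def big(m): 
    cs=cv2.findContours(m,cv2.RETR_EXTERNAL,cv2.CHAIN_APPROX_NONE)[0]
    return max(cs,key=cv2.contourArea)
for thr in (40,50,60):
  for n,box in(("key",(162,198,200,248)),("thin",(212,205,240,245))):
    k=big(dark(a,box,thr)); P=onz(a,k.reshape(-1,2),.158)
    r=cv2.minAreaRect((P[:,:2]*1000).astype(np.float32)); print(thr,n,r)
  for n,box in(("key",(180,150,225,180)),("thin",(205,170,235,197))):
    k=big(dark(b,box,thr)); M=cv2.moments(k); print("side",n,(M["m10"]/M["m00"],M["m01"]/M["m00"]),cv2.boundingRect(k))
# rack top: bright gray
hsv=cv2.cvtColor(a["color"],cv2.COLOR_RGB2HSV)
print("rack px",a["color"][225,200],"bench",a["color"][270,230],"front",a["color"][246,220],"hub",a["color"][194,355:372].tolist())
save(a,"crop1.png",(150,190,260,260),7) ; save(a,"crop2.png",(320,135,390,220),7)
E
python3 m.py
```

```text
Traceback (most recent call last):
  File "m.py", line 13, in <module>
    k=big(dark(a,box,thr)); P=onz(a,k.reshape(-1,2),.158)
  File "m.py", line 10, in big
    return max(cs,key=cv2.contourArea)
ValueError: max() iterable argument is empty
```

```bash
python3 - <<'E'
import cv2,numpy as np
a=cv2.imread("pics/crop1.png");b=cv2.imread("pics/crop2.png")
a=cv2.resize(a,(550,350));b=cv2.resize(b,None,fx=350/595*1.0,fy=350/595)
c=np.hstack([a,cv2.resize(b,(240,350))[:, :]]) ; cv2.imwrite("pics/cc.png",c); print(c.shape)
E
```

```text
[ WARN:0@0.016] global loadsave.cpp:275 findDecoder imread_('pics/crop1.png'): can't open/read file: check file path/integrity
[ WARN:0@0.017] global loadsave.cpp:275 findDecoder imread_('pics/crop2.png'): can't open/read file: check file path/integrity
Traceback (most recent call last):
cv2.error: OpenCV(4.12.0) /io/opencv/modules/imgproc/src/resize.cpp:4208: error: (-215:Assertion failed) !ssize.empty() in function 'resize'
```

```bash
sed -i 's/for thr in (40,50,60)/for thr in (52,60,68)/' m.py; python3 - <<'E'
import pickle
a,b=pickle.load(open("c0.pkl","rb"))
for (c,y,x0,x1) in ((a,223,165,205),(a,226,212,250),(a,194,345,390),(b,164,180,225)): print([int(v) for v in c["color"][y,x0:x1].max(1)])
E
python3 m.py; python3 - <<'E'
import cv2,numpy as np
a=cv2.imread("pics/crop1.png");b=cv2.imread("pics/crop2.png")
a=cv2.resize(a,(550,350));b=cv2.resize(b,(240,291));b=cv2.copyMakeBorder(b,0,59,0,0,0)
cv2.imwrite("pics/cc.png",np.hstack([a,b]))
E
```

```text
[144, 142, 142, 140, 141, 140, 141, 141, 143, 125, 76, 61, 57, 59, 58, 60, 54, 56, 55, 54, 50, 51, 61, 71, 71, 76, 68, 92, 145, 143, 142, 142, 142, 141, 142, 142, 142, 142, 141, 144]
[144, 146, 146, 139, 101, 73, 58, 61, 60, 60, 59, 61, 62, 64, 60, 62, 60, 61, 74, 75, 76, 78, 92, 147, 146, 148, 148, 148, 148, 149, 148, 150, 151, 151, 150, 151, 150, 149]
[90, 89, 91, 91, 74, 76, 77, 80, 81, 146, 149, 151, 144, 149, 103, 96, 95, 99, 91, 88, 91, 88, 93, 95, 99, 137, 147, 147, 146, 144, 137, 147, 149, 150, 150, 150, 148, 150, 151, 147, 149, 149, 152, 152, 151]
[184, 183, 184, 180, 94, 23, 8, 11, 8, 8, 9, 10, 9, 9, 8, 8, 10, 9, 8, 7, 9, 11, 8, 8, 8, 9, 8, 9, 9, 9, 9, 10, 8, 10, 7, 8, 8, 10, 44, 118, 182, 184, 185, 185, 187]
52 key ((480.555908203125, 294.8870544433594), (3.115959644317627, 27.42160415649414), 61.310211181640625)Traceback (most recent call last):
  File "m.py", line 13, in <module>
    k=big(dark(a,box,thr)); P=onz(a,k.reshape(-1,2),.158)
  File "m.py", line 10, in big
    return max(cs,key=cv2.contourArea)
ValueError: max() iterable argument is empty
[ WARN:0@0.012] global loadsave.cpp:275 findDecoder imread_('pics/crop1.png'): can't open/read file: check file path/integrity
[ WARN:0@0.012] global loadsave.cpp:275 findDecoder imread_('pics/crop2.png'): can't open/read file: check file path/integrity
Traceback (most recent call last):
cv2.error: OpenCV(4.12.0) /io/opencv/modules/imgproc/src/resize.cpp:4208: error: (-215:Assertion failed) !ssize.empty() in function 'resize'
```

```bash
cat > m.py <<'E'
from h import *
import pickle
a,b=pickle.load(open("c0.pkl","rb"))
def mask(m,box):
    x0,y0,x1,y1=box; o=np.zeros(m.shape,np.uint8); o[y0:y1,x0:x1]=m[y0:y1,x0:x1]*255; return o
def big(m): 
    return max(cv2.findContours(m,cv2.RETR_EXTERNAL,cv2.CHAIN_APPROX_NONE)[0],key=cv2.contourArea)
A=a["color"]; mx=A.max(2).astype(int)
for n,box in(("key",(162,198,200,248)),("thin",(212,205,240,245))):
    m=cv2.morphologyEx(mask(mx<66,box),cv2.MORPH_OPEN,np.ones((3,3)))
    P=onz(a,big(m).reshape(-1,2),.158); print(n,cv2.minAreaRect((P[:,:2]*1000).astype(np.float32)))
    k=big(mask(b["color"].max(2)<45,(180,150,225,180) if n=="key" else (205,170,235,197)))
    M=cv2.moments(k); uv=[M["m10"]/M["m00"],M["m01"]/M["m00"]]; print(" side",uv,onz(b,[uv],.146)*1000,cv2.boundingRect(k))
sat=A.max(2).astype(int)-A.min(2)
print("sat rack,bench,front,hub,base",[int(sat[y,x]) for x,y in((200,225),(230,270),(220,246),(355,194),(345,208))],[A[y,x].tolist() for x,y in((200,225),(230,270),(220,246),(355,194),(345,208))])
rk=big(mask((sat<16)&(mx>115)|(mx<100),(150,195,256,247)))
P=onz(a,rk.reshape(-1,2),.11); print("rack",cv2.minAreaRect((P[:,:2]*1000).astype(np.float32)))
im1=cv2.resize(A[190:260,150:260,::-1],(550,350),interpolation=cv2.INTER_CUBIC)
im2=cv2.resize(A[135:220,320:390,::-1],(240,291),interpolation=cv2.INTER_CUBIC)
im2=cv2.copyMakeBorder(im2,0,59,0,0,0)
cv2.imwrite("pics/cc.png",np.hstack([im1,im2]))
E
python3 m.py
```

```text
key ((479.1199951171875, 305.1435546875), (26.910083770751953, 97.66537475585938), 64.80207824707031)
 side [201.5251798561151, 165.14580335731415] [[473.72252489 297.14419773 146.        ]] (185, 158, 34, 20)
thin ((470.4373474121094, 202.60963439941406), (65.70654296875, 28.166126251220703), 18.415224075317383)
 side [218.66123188405797, 183.66425120772945] [[463.99721086 186.75697962 146.        ]] (209, 173, 21, 24)
sat rack,bench,front,hub,base [15, 24, 9, 12, 11] [[146, 139, 131], [154, 146, 130], [93, 88, 84], [149, 145, 137], [154, 152, 143]]
rack ((479.24920654296875, 254.76748657226562), (234.29855346679688, 112.4398193359375), 89.20588684082031)
```

View pics/cc.png

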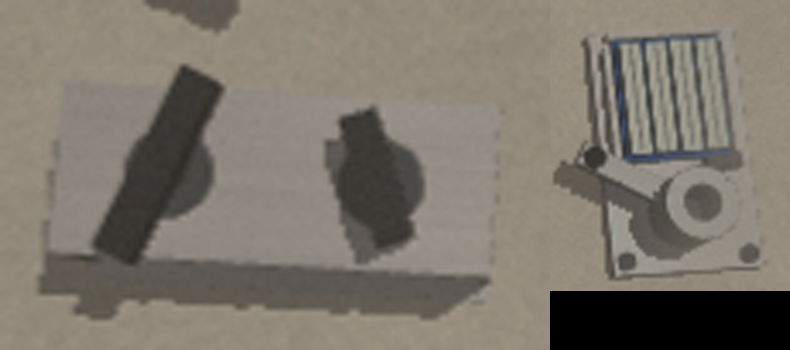

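```bash
cat > m2.py <<'E'
exec(open("m.py").read().split("sat=")[0].replace("print","(lambda *a:0)"))
def cen(m): M=cv2.moments(big(m)); return [M["m10"]/M["m00"],M["m01"]/M["m00"]]
def tri(ua,ub):
    (o1,v1),(o2,v2)=ray(a,[ua]),ray(b,[ub]); v1=v1[0]/np.linalg.norm(v1);v2=v2[0]/np.linalg.norm(v2)
    s,t=np.linalg.lstsq(np.c_[v1,-v2],o2-o1,rcond=None)[0]; p,q=o1+s*v1,o2+t*v2
    return np.round(1000*(p+q)/2,1),np.round(1000*np.linalg.norm(p-q),1)
op=lambda m:cv2.morphologyEx(m,cv2.MORPH_OPEN,np.ones((3,3)))
for n,ba,bb in(("key",(162,198,200,248),(180,150,225,180)),("thin",(212,205,240,245),(205,170,235,197))):
    ca=cen(op(mask(mx<66,ba))); cb=cen(mask(b["color"].max(2)<45,bb))
    print(n,ca,onz(a,[ca],.144)*1000,cb,onz(b,[cb],.144)*1000,tri(ca,cb))
c=np.array([(62,85),(503,107),(490,275),(45,255)])/5.+[150,190]-.4
Q=onz(a,c,.11)*1000; print("rack corners",Q.round(1).tolist(),Q.mean(0))
# hub well
g=cv2.cvtColor(A,cv2.COLOR_RGB2GRAY); 
w=big(mask(mx<122,(355,186,373,203))); print("well top",cv2.fitEllipse(w)); ua=cv2.fitEllipse(w)[0]
hb=big(mask(mx>125,(351,180,378,206)))
B=b["color"]; bm=B.max(2).astype(int)
print(bm[262:285,335:360][::2,::2])
wb=big(mask(bm<130,(338,262,356,284))); print("well side",cv2.fitEllipse(wb),cv2.boundingRect(wb))
ub=cv2.fitEllipse(wb)[0]
print("hub",onz(a,[ua,(363.7,194.0)],.07)*1000,onz(b,[ub],.07)*1000,tri(ua,ub))
im=cv2.resize(B[235:320,305:410,::-1],(630,510),interpolation=cv2.INTER_CUBIC); cv2.imwrite("pics/hubside.png",im)
# bar end / panel
print("panel c px",onz(a,np.array([(616-550)/3.43+320,37/3.43+135,(722-550)/3.43+320,35/3.43+135,(735-550)/3.43+320,152/3.43+135,(628-550)/3.43+320,160/3.43+135]).reshape(-1,2),.029).round(3).tolist())
print("bar end",onz(a,[((595-550)/3.43+320,157/3.43+135)],.05))
E
python3 m2.py
```

```text
key [181.28780981284774, 223.00708143651997] [[479.91645784 308.41880655 144.        ]] [201.5251798561151, 165.14580335731415] [[475.17292471 300.1390669  144.        ]] (array([480.2, 309.7, 137.5]), np.float64(0.7))
thin [223.87212276214834, 226.00426257459503] [[471.139447   201.19039343 144.        ]] [218.66123188405797, 183.66425120772945] [[465.411277   189.33944314 144.        ]] (array([472.1, 201.8, 134.4]), np.float64(0.2))
rack corners [[527.1, 365.8, 110.0], [513.2, 134.0, 110.0], [425.2, 141.6, 110.0], [438.5, 371.5, 110.0]] [476.01140499 253.25808657 110.        ]
well top ((364.09381103515625, 193.6623992919922), (10.199310302734375, 10.709157943725586), 122.43704986572266)
[[137 136 135 138 131 107 147 156 127 158 162 113 120]
 [137 133 135 135 135 139 139 136 140 158  96 140 162]
 [126 135 136 136 137 138 142 140 139 139 144 158 128]
 [136 136 135 133  93  85  80 115 140 140 140 136 159]
 [137 136 135  80  76  73  69  67  79 138 140 139 151]
 [137 137 131  71  63  62  61  69  70 104 140 140 138]
 [138 137 137  80  48  50  52  59  61  95 140 141 118]
 [111 139 137 138  83  55  53  56  67 126 138 141 125]
 [ 70 124 139 138 139 137 120 121 136 137 138 139 126]
 [ 67  70 116 140 139 139 139 140 139 139 139 130  86]
 [ 70  71  73  86 119 131 139 142 139 130 116  93 115]
 [ 72  74  77  78  79  82  87  89  90  91  92  93 122]]
well side ((346.7161560058594, 272.6982727050781), (9.713608741760254, 14.563922882080078), 104.15642547607422) (340, 268, 15, 11)
hub [[ 564.25627273 -184.22503125   70.        ]
 [ 563.30973792 -183.06407268   70.        ]] [[ 561.64069245 -188.67733358   70.        ]] (array([ 565.3, -186. ,   65. ]), np.float64(0.5))
panel c px [[0.716, -0.132, 0.029], [0.717, -0.224, 0.029], [0.614, -0.229, 0.029], [0.608, -0.137, 0.029]]
bar end [[ 0.60593096 -0.10416159  0.05      ]]
```

The top-camera numbers agree with each other: key at about (480, 308), which matches the rack hole at (479, 308), jaw axis about 65°, and hub at about (564, -185). Moving above the key now.

Call:
step_arm(
  increments=[
    [0.0465,0.0302,0,0,0,0,1],
    [0.0465,0.0302,0,0,0,0,1],
    [0.0465,0.0302,0,0,0,0,1],
    [0.0465,0.0302,0,0,0,0,1],
    [0.0465,0.0302,0,0,0,0,1],
    [0.0465,0.0302,0,0,0,0,1],
    [0.0465,0.0302,0,0,0,0,1],
    [0.0465,0.0302,0,0,0,8.5,1],
  ],
)

```text
time_s: 1.1
position: [0.4814, 0.3069, 0.2312]
ee_rot: [0.976, -0.219, -0.0, 0.0]
ft_force: [0.9, -0.4, -1.1]
gripper_width: 0.0854
```

Call:
step_arm(
  increments=[
    [0,0,0,0,0,0,1],
    [0,0,0,0,0,0,1],
  ],
)

```text
time_s: 1.35
position: [0.4806, 0.3082, 0.231]
ee_rot: [0.976, -0.218, -0.0, 0.0]
ft_force: [0.0, 0.2, 0.7]
gripper_width: 0.0854
```

Call:
step_arm(
  increments=[
    [0,0,0.03,0,0,0,1],
    [0,0,0.03,0,0,0,1],
    [0,0,0.03,0,0,0,1],
    [0,0,0.016,0,0,0,1],
    [0,0,0,0,0,0,1],
  ],
)

```text
time_s: 1.98
position: [0.4799, 0.3088, 0.1244]
ee_rot: [0.976, -0.217, -0.0, 0.001]
ft_force: [-0.6, -0.2, 0.1]
gripper_width: 0.0853
```

Call:
step_arm(
  increments=[
    [0,0,0,0,0,0,-1],
    [0,0,0,0,0,0,-1],
    [0,0,0,0,0,0,-1],
    [0,0,0,0,0,0,-1],
    [0,0,0,0,0,0,-1],
    [0,0,0,0,0,0,-1],
  ],
)

```text
time_s: 2.72
position: [0.4808, 0.3084, 0.1259]
ee_rot: [0.976, -0.218, 0.0, -0.0]
ft_force: [-2.4, -1.2, 5.5]
gripper_width: 0.0192
```

Call:
step_arm(
  increments=[
    [0,0,-0.02,0,0,0,-1],
    [0,0,-0.03,0,0,0,-1],
    [0,0,-0.03,0,0,0,-1],
    [0,0,-0.03,0,0,0,-1],
    [0,0,-0.02,0,0,0,-1],
    [0,0,0,0,0,0,-1],
  ],
)

```text
time_s: 3.48
position: [0.481, 0.309, 0.2563]
ee_rot: [0.976, -0.218, 0.001, -0.001]
ft_force: [-0.4, 0.0, -2.9]
gripper_width: 0.0192
```

```bash
python3 - <<'E'
from h import *
import pickle
o=observe(); print({k:np.round(o[k],4).tolist() for k in("position","ee_rot","ft_force","moment","joint_positions","gripper_width")})
a=capture("top"); b=capture("side"); pickle.dump((a,b),open("c1.pkl","wb"))
im=np.hstack([cv2.resize(c["color"][y:y+120,x:x+120,::-1],(400,400),interpolation=cv2.INTER_CUBIC) for c,x,y in((a,130,160),(b,150,80))]); cv2.imwrite("pics/lift.png",im)
E
```

```text
{'position': [0.481, 0.309, 0.2563], 'ee_rot': [0.976, -0.2179, 0.0005, -0.0012], 'ft_force': [-0.3504, 0.02, -2.9314], 'moment': [0.0032, -0.0059, 0.0228], 'joint_positions': [0.9131, 0.1724, -0.1842, -0.0001, -1.2116, 0.2185], 'gripper_width': 0.0192}
```

View pics/lift.png

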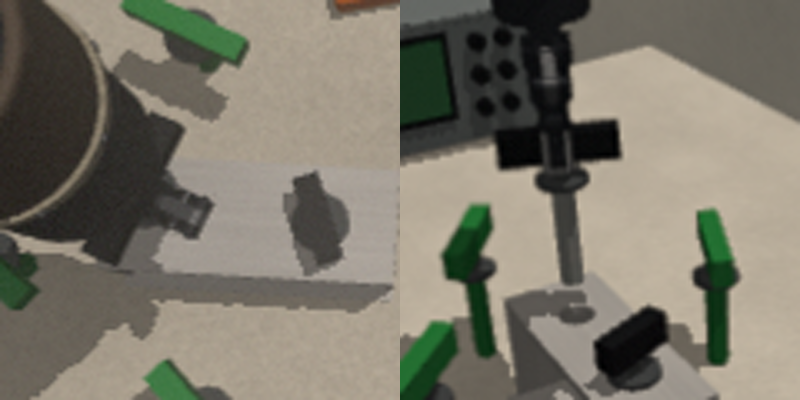

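Call:
step_arm(
  increments=[
    [0,0,-0.02,0,0,0,-1],
    [0.0285,0,-0.02,0,0,0,-1],
    [0.0285,0.0411,0,0,0,0,-1],
    [0.0285,0.0411,0,0,0,0,-1],
    [0.0285,0.0411,0,0,0,0,-1],
    [0.0285,0.0411,0,0,0,0,-1],
    [0.0285,0.0411,0,0,0,0,-1],
    [0.0285,0.0411,0,0,0,0,-1],
  ],
)

```text
time_s: 4.58
position: [0.5559, -0.0011, 0.2936]
ee_rot: [0.976, -0.218, -0.001, 0.0]
ft_force: [0.6, -0.5, -2.6]
gripper_width: 0.0194
```

Call:
step_arm(
  increments=[
    [0.0285,0.0411,0,0,0,0,-1],
    [0.0285,0.0411,0,0,0,0,-1],
    [0.0285,0.0411,0,0,0,0,-1],
    [0,0.0411,0,0,0,0,-1],
    [0,0,0.04,0,0,0,-1],
    [0,0,0.04,0,0,0,-1],
    [0,0,0,0,0,0,-1],
    [0,0,0,0,0,0,-1],
  ],
)

```text
time_s: 5.58
position: [0.5645, -0.1848, 0.2161]
ee_rot: [0.976, -0.218, 0.0, 0.0]
ft_force: [0.4, 0.2, -2.1]
gripper_width: 0.0196
```

```bash
python3 - <<'E'
from h import *
import pickle
o=observe(); print({k:np.round(o[k],4).tolist() for k in("position","ee_rot","ft_force","moment","joint_positions","gripper_width")})
a=capture("top"); b=capture("side"); pickle.dump((a,b),open("c2.pkl","wb"))
im=np.hstack([cv2.resize(c["color"][y:y+120,x:x+120,::-1],(400,400),interpolation=cv2.INTER_CUBIC) for c,x,y in((a,300,130),(b,290,180))]); cv2.imwrite("pics/hub.png",im)
E
```

```text
{'position': [0.5645, -0.1848, 0.2161], 'ee_rot': [0.9761, -0.2175, 0.0002, 0.0003], 'ft_force': [0.4422, 0.1726, -2.1469], 'moment': [-0.0362, -0.075, -0.0118], 'joint_positions': [0.0129, 0.2366, -0.1961, 0.0008, -1.1379, 1.119], 'gripper_width': 0.0196}
```

View pics/hub.png

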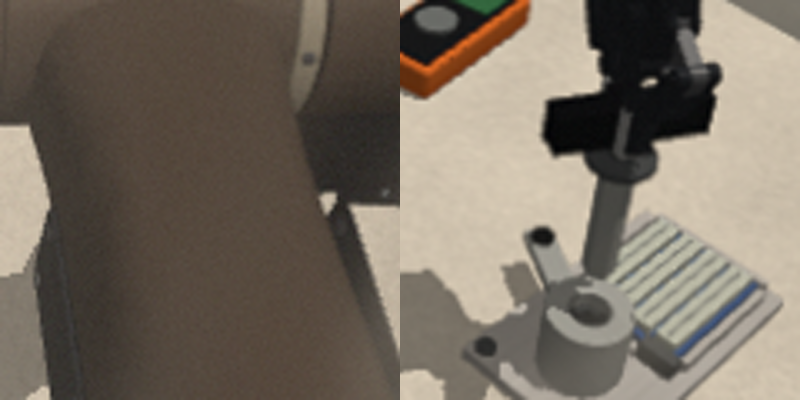

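```bash
cat > sh.py <<'E'
from h import *
import sys,pickle
def shaft(b,zs=(.195,.185,.175,.165,.155,.145,.135,.125),tcp=None):
    # per height: scan the row at predicted axis pixel; find shaft edges by gradient
    g=cv2.cvtColor(b["color"],cv2.COLOR_RGB2GRAY).astype(float)
    out=[]
    for z in zs:
        u,v=proj(b,[tcp[0],tcp[1],z])[0]; r=int(round(v)); x0=int(u)-16
        row=cv2.GaussianBlur(g,(3,3),0)[r,x0:x0+33]
        print(round(z,3),round(u,1),r,row.astype(int).tolist())
if __name__=="__main__":
    a,b=pickle.load(open("c2.pkl","rb")); shaft(b,tcp=(.5645,-.1848))
    wx=(346.7,272.7); print(proj(b,[[.5645,-.1848,.07]]),wx)
E
python3 sh.py
```

```text
0.195 355.0 229 [196, 196, 196, 196, 196, 184, 143, 84, 46, 37, 38, 39, 39, 40, 39, 39, 40, 40, 39, 40, 44, 51, 59, 66, 68, 67, 69, 91, 142, 185, 198, 199, 198]
0.185 354.3 233 [200, 200, 199, 199, 198, 197, 196, 195, 194, 189, 158, 97, 52, 40, 38, 36, 36, 36, 36, 36, 40, 45, 53, 62, 74, 91, 115, 147, 178, 194, 198, 198, 199]
0.175 353.5 237 [200, 199, 198, 198, 198, 197, 196, 195, 195, 196, 176, 123, 77, 64, 67, 69, 69, 69, 69, 69, 68, 80, 119, 167, 194, 200, 201, 201, 201, 202, 201, 198, 197]
0.165 352.8 240 [198, 199, 200, 199, 199, 199, 198, 197, 197, 197, 190, 152, 96, 66, 65, 68, 69, 69, 69, 69, 68, 73, 98, 146, 185, 198, 199, 200, 200, 200, 199, 198, 199]
0.155 352.1 244 [196, 196, 196, 196, 197, 198, 198, 198, 200, 200, 172, 112, 72, 65, 68, 70, 70, 69, 69, 70, 75, 101, 147, 183, 189, 182, 178, 175, 176, 178, 177, 177, 181]
0.145 351.4 247 [182, 193, 196, 197, 198, 198, 199, 200, 200, 199, 180, 129, 81, 65, 67, 69, 70, 70, 71, 75, 82, 98, 128, 159, 171, 170, 165, 153, 140, 138, 148, 161, 170]
0.135 350.7 250 [31, 64, 124, 176, 195, 197, 197, 198, 198, 199, 195, 160, 102, 68, 66, 69, 70, 71, 71, 74, 80, 91, 113, 138, 147, 139, 134, 142, 157, 169, 172, 165, 158]
0.125 350.0 254 [120, 126, 140, 151, 162, 180, 195, 201, 202, 201, 197, 167, 109, 71, 66, 69, 72, 73, 73, 75, 80, 88, 106, 135, 163, 174, 173, 166, 161, 163, 170, 175, 172]
[[346.29806045 271.06844059]] (346.7, 272.7)
```

Side view: the key hangs upright and is in line with the hub to within a pixel. Now lowering it by feel.

Call:
step_arm(
  increments=[
    [0,0,0.015,0,0,0,-1],
    [0,0,0.015,0,0,0,-1],
    [0,0,0.004,0,0,0,-1],
    [0,0,0.003,0,0,0,-1],
    [0,0,0,0,0,0,-1],
  ],
)

```text
time_s: 6.3
position: [0.5639, -0.1847, 0.1783]
ee_rot: [0.976, -0.218, -0.0, 0.0]
ft_force: [1.1, -0.4, -2.2]
gripper_width: 0.019
```

Call:
step_arm(
  increments=[
    [0,0,0.003,0,0,0,-1],
    [0,0,0.003,0,0,0,-1],
    [0,0,0,0,0,0,-1],
  ],
)

```text
time_s: 6.68
position: [0.5637, -0.1847, 0.1721]
ee_rot: [0.976, -0.218, -0.0, 0.0]
ft_force: [0.4, 0.5, -2.2]
gripper_width: 0.0195
```

Call:
step_arm(
  increments=[
    [0,0,0.002,0,0,0,-1],
    [0,0,0.002,0,0,0,-1],
    [0,0,0,0,0,0,-1],
  ],
)

```text
time_s: 7.05
position: [0.5638, -0.1846, 0.1681]
ee_rot: [0.976, -0.218, -0.0, 0.0]
ft_force: [-0.4, -0.4, -1.6]
gripper_width: 0.0189
```

Call:
step_arm(
  increments=[
    [0,0,0.002,0,0,0,-1],
    [0,0,0,0,0,0,-1],
  ],
)

```text
time_s: 7.3
position: [0.564, -0.1848, 0.1664]
ee_rot: [0.976, -0.218, 0.0, 0.0]
ft_force: [0.8, -0.9, -0.6]
gripper_width: 0.0188
```

Call:
step_arm(
  increments=[
    [0,0,0.002,0,0,0,-1],
    [0,0,0,0,0,0,-1],
  ],
)

```text
time_s: 7.55
position: [0.5639, -0.185, 0.1643]
ee_rot: [0.976, -0.218, 0.0, 0.0]
ft_force: [-0.3, -2.9, -1.7]
gripper_width: 0.0194
```

Call:
step_arm(
  increments=[
    [0,0,0.0015,0,0,0,-1],
    [0,0,0,0,0,0,-1],
  ],
)

```text
time_s: 7.8
position: [0.5641, -0.1851, 0.1634]
ee_rot: [0.976, -0.218, 0.0, 0.0]
ft_force: [-1.3, -3.0, 4.3]
gripper_width: 0.0192
```

Call:
step_arm(
  increments=[
    [0,0.001,0.0005,0,0,0,-1],
    [0,0,0.0005,0,0,-4,-1],
    [0,0,0,0,0,-4,-1],
    [0,0,0,0,0,0,-1],
  ],
)

```text
time_s: 8.3
position: [0.5641, -0.1859, 0.1631]
ee_rot: [0.989, -0.149, 0.001, 0.0]
ft_force: [-1.7, -2.8, 7.5]
gripper_width: 0.0191
```

Call:
step_arm(
  increments=[
    [0,0,0,0,0,-4,-1],
    [0,0,0,0,0,-4,-1],
    [0,0,0,0,0,0,-1],
  ],
)

```text
time_s: 8.68
position: [0.564, -0.1861, 0.1629]
ee_rot: [0.997, -0.079, 0.001, 0.0]
ft_force: [-1.4, -2.7, 7.0]
gripper_width: 0.0192
```

Call:
step_arm(
  increments=[
    [0,0.0008,0,0,0,-4,-1],
    [0,0,0,0,0,-4,-1],
    [0,0,0,0,0,0,-1],
  ],
)

```text
time_s: 9.05
position: [0.5637, -0.1865, 0.1622]
ee_rot: [1.0, -0.01, 0.0, 0.0]
ft_force: [-0.3, -2.4, 4.2]
gripper_width: 0.0192
```

Call:
step_arm(
  increments=[
    [0,0,0,0,0,-4,-1],
    [0,0,0,0,0,-4,-1],
    [0,0,0,0,0,0,-1],
  ],
)

```text
time_s: 9.43
position: [0.5634, -0.1865, 0.1616]
ee_rot: [0.998, 0.059, 0.0, 0.0]
ft_force: [1.4, -3.5, -0.7]
gripper_width: 0.0194
```

Call:
step_arm(
  increments=[
    [0,0,0,0,0,-4,-1],
    [0,0,0,0,0,-4,-1],
    [0,0,0,0,0,0,-1],
  ],
)

```text
time_s: 9.8
position: [0.5634, -0.1863, 0.1614]
ee_rot: [0.992, 0.128, -0.0, -0.0]
ft_force: [1.8, -3.6, -2.1]
gripper_width: 0.0195
```

Call:
step_arm(
  increments=[
    [0,0,0.0015,0,0,0,-1],
    [0,0,0.0015,0,0,0,-1],
    [0,0,0,0,0,0,-1],
  ],
)

```text
time_s: 10.18
position: [0.5633, -0.1864, 0.1587]
ee_rot: [0.992, 0.129, -0.0, 0.0]
ft_force: [0.7, -3.1, -1.1]
gripper_width: 0.019
```

Call:
step_arm(
  increments=[
    [0,0.0007,0.002,0,0,0,-1],
    [0,0,0.002,0,0,0,-1],
    [0,0,0,0,0,0,-1],
  ],
)

```text
time_s: 10.55
position: [0.5633, -0.1868, 0.1543]
ee_rot: [0.992, 0.129, -0.0, -0.0]
ft_force: [1.2, -2.4, -3.4]
gripper_width: 0.0194
```

Call:
step_arm(
  increments=[
    [0,0,0.002,0,0,0,-1],
    [0,0,0.0015,0,0,0,-1],
    [0,0,0,0,0,0,-1],
  ],
)

```text
time_s: 10.92
position: [0.5633, -0.1869, 0.151]
ee_rot: [0.992, 0.129, -0.0, -0.0]
ft_force: [0.1, -1.1, -3.1]
gripper_width: 0.0193
```

Call:
step_arm(
  increments=[
    [0,0,0.0015,0,0,0,-1],
    [0,0,0,0,0,0,-1],
  ],
)

```text
time_s: 11.18
position: [0.5637, -0.1871, 0.1508]
ee_rot: [0.992, 0.129, 0.0, 0.0]
ft_force: [-1.3, -0.0, 5.9]
gripper_width: 0.0191
```

Call:
step_arm(
  increments=[
    [0,0,0.0005,0,0,0,-1],
    [0,0,0,0,0,0,-1],
    [0,0,0,0,0,0,-1],
  ],
)

```text
time_s: 11.55
position: [0.5638, -0.1871, 0.1508]
ee_rot: [0.992, 0.129, 0.001, 0.0]
ft_force: [-2.9, 0.1, 9.1]
gripper_width: 0.0191
```

```bash
cat > st.py <<'E'
from h import *
o=observe(); print({k:np.round(o[k],4).tolist() for k in("time_s","position","ft_force","moment","joint_positions","gripper_width")}, "yaw",round(np.degrees(2*np.arctan2(o["ee_rot"][1],o["ee_rot"][0])),1))
E
python3 st.py
```

```text
{'time_s': 11.55, 'position': [0.5638, -0.1871, 0.1508], 'ft_force': [-2.9041, 0.1265, 9.11], 'moment': [0.2355, 1.0938, -0.0231], 'joint_positions': [0.0087, 0.29, -0.2828, 0.0005, -0.9968, 1.8213], 'gripper_width': 0.0191} yaw 14.9
```

Call:
step_arm(
  increments=[
    [0,0,0,0,0,5,-1],
    [0,0,0,0,0,5,-1],
    [0,0,0,0,0,5,-1],
    [0,0,0,0,0,5,-1],
    [0,0,0,0,0,5,-1],
    [0,0,0,0,0,5,-1],
    [0,0,0,0,0,5,-1],
    [0,0,0,0,0,5,-1],
  ],
)

```text
time_s: 12.55
position: [0.5642, -0.1866, 0.1508]
ee_rot: [0.976, -0.219, 0.001, -0.0]
ft_force: [-1.1, 1.5, 8.2]
gripper_width: 0.0192
```

```bash
python3 st.py
```

```text
{'time_s': 12.55, 'position': [0.5642, -0.1866, 0.1508], 'ft_force': [-1.0862, 1.4943, 8.1913], 'moment': [1.0553, 0.6451, 0.0735], 'joint_positions': [0.0091, 0.29, -0.2825, -0.0003, -0.9963, 1.1203], 'gripper_width': 0.0192} yaw -25.3
```

Call:
step_arm(
  increments=[
    [0,0,0,0,0,5,-1],
    [0,0,0,0,0,5,-1],
    [0,0,0,0,0,5,-1],
    [0,0,0,0,0,5,-1],
    [0,0,0,0,0,5,-1],
    [0,0,0,0,0,5,-1],
    [0,0,0,0,0,5,-1],
    [0,0,0,0,0,5,-1],
  ],
)

```text
time_s: 13.55
position: [0.5646, -0.1865, 0.1508]
ee_rot: [0.842, -0.539, 0.001, -0.001]
ft_force: [0.2, 2.9, 7.2]
gripper_width: 0.0193
```

```bash
python3 st.py
```

```text
{'time_s': 13.55, 'position': [0.5646, -0.1865, 0.1508], 'ft_force': [0.2363, 2.9019, 7.2373], 'moment': [1.2589, 0.1238, 0.2149], 'joint_positions': [0.0093, 0.2902, -0.2822, -0.0004, -0.9955, 0.4224], 'gripper_width': 0.0193} yaw -65.3
```

Call:
step_arm(
  increments=[
    [0,0,0,0,0,5,-1],
    [0,0,0,0,0,5,-1],
    [0,0,0,0,0,5,-1],
    [0,0,0,0,0,5,-1],
    [0,0,0,0,0,5,-1],
  ],
)

```text
time_s: 14.18
position: [0.565, -0.1865, 0.1508]
ee_rot: [-0.705, 0.709, -0.001, 0.001]
ft_force: [0.4, 2.1, 5.2]
gripper_width: 0.0192
```

```bash
python3 st.py; python3 - <<'E'
from h import *
b=capture("side"); save(b,"turn1.png",(290,180,410,300),4)
E
```

```text
{'time_s': 14.175, 'position': [0.565, -0.1865, 0.1508], 'ft_force': [0.3816, 2.0762, 5.1585], 'moment': [1.1872, -0.4017, 0.15], 'joint_positions': [0.0093, 0.2903, -0.282, -0.0003, -0.9948, -0.0139], 'gripper_width': 0.0192} yaw 269.7
```

View pics/turn1.png

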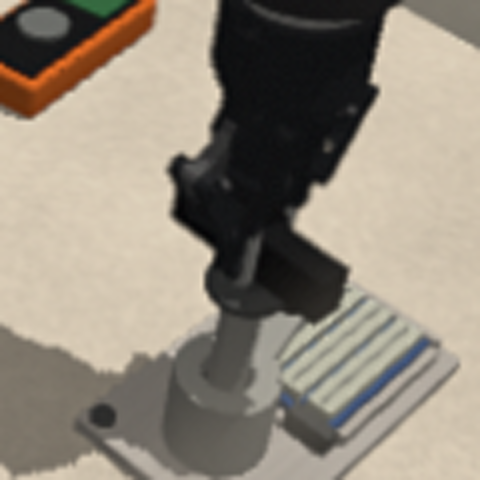

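The shaft is deep in the hub and the bar has swung behind the handle towards the panel. Next I keep turning to the stop.

Call:
step_arm(
  increments=[
    [0,0,0.0004,0,0,5,-1],
    [0,0,0,0,0,5,-1],
    [0,0,0,0,0,5,-1],
    [0,0,0,0,0,5,-1],
    [0,0,0,0,0,0,-1],
  ],
)

```text
time_s: 14.85
position: [0.5654, -0.1866, 0.1508]
ee_rot: [-0.572, 0.82, -0.001, 0.002]
ft_force: [1.1, 2.3, 7.2]
gripper_width: 0.0188
```

```bash
python3 st.py
```

```text
{'time_s': 14.85, 'position': [0.5654, -0.1866, 0.1508], 'ft_force': [1.1483, 2.2868, 7.242], 'moment': [1.0643, -0.3898, 0.1785], 'joint_positions': [0.0093, 0.2904, -0.282, 0.0002, -0.9939, -0.3612], 'gripper_width': 0.0188} yaw 249.8
```

Call:
step_arm(
  increments=[
    [0,0,0,0,0,5,-1],
    [0,0,0,0,0,5,-1],
    [0,0,0,0,0,0,-1],
  ],
)

```text
time_s: 15.22
position: [0.5655, -0.1866, 0.1508]
ee_rot: [-0.499, 0.867, -0.001, 0.002]
ft_force: [1.2, 1.6, 7.1]
gripper_width: 0.019
```

```bash
python3 st.py
```

```text
{'time_s': 15.225, 'position': [0.5655, -0.1866, 0.1508], 'ft_force': [1.1544, 1.6136, 7.0678], 'moment': [0.8454, -0.572, 0.0012], 'joint_positions': [0.0093, 0.2905, -0.282, 0.0001, -0.9936, -0.5362], 'gripper_width': 0.019} yaw 239.8
```

Call:
step_arm(
  increments=[
    [0,0,0,0,0,5,-1],
    [0,0,0,0,0,5,-1],
  ],
)

```text
time_s: 15.48
position: [0.5657, -0.1867, 0.1508]
ee_rot: [-0.42, 0.907, -0.001, 0.002]
ft_force: [2.7, 1.8, 6.8]
gripper_width: 0.0193
```

```bash
python3 st.py
```

```text
{'time_s': 15.475, 'position': [0.5657, -0.1867, 0.1508], 'ft_force': [2.6624, 1.7848, 6.8037], 'moment': [0.626, -0.8207, -0.0729], 'joint_positions': [0.0092, 0.2905, -0.2819, 0.0003, -0.9934, -0.7122], 'gripper_width': 0.0193} yaw 229.7
```

Call:
step_arm(
  increments=[
    [0,0,0,0,0,4,-1],
    [0,0,0,0,0,4,-1],
  ],
)

```text
time_s: 15.72
position: [0.5658, -0.1868, 0.1508]
ee_rot: [-0.356, 0.934, -0.001, 0.002]
ft_force: [1.8, 0.1, 5.9]
gripper_width: 0.0192
```

```bash
python3 st.py;  python3 - <<'E'
from h import *
b=capture("side"); a=capture("top")
im=np.hstack([cv2.resize(c["color"][y:y+100,x:x+100,::-1],(400,400),interpolation=cv2.INTER_CUBIC) for c,x,y in((a,310,120),(b,300,210))]); cv2.imwrite("pics/turn2.png",im)
E
```

```text
{'time_s': 15.725, 'position': [0.5658, -0.1868, 0.1508], 'ft_force': [1.7868, 0.0959, 5.9222], 'moment': [0.3224, -0.9803, 0.1381], 'joint_positions': [0.0091, 0.2906, -0.2818, 0.0005, -0.9932, -0.8512], 'gripper_width': 0.0192} yaw 221.8
```

View pics/turn2.png

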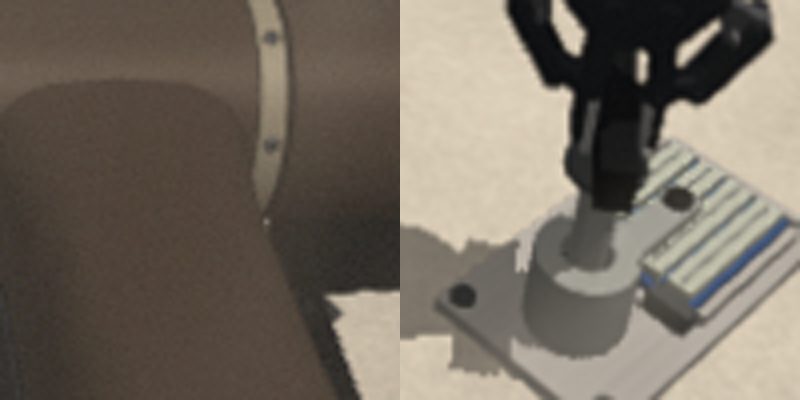

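```bash
python3 - <<'E'
from h import *
import pickle
a,b=pickle.load(open("c0.pkl","rb"))
h=onz(b,[(346.7,272.7)],.07)[0,:2]
for uv in((333.3,251.3),(370,260)):
    for z in (.05,):
        t=onz(b,[uv],z)[0,:2]-h; print(uv,t,np.degrees(np.arctan2(t[1],t[0])))
pa=np.array([[.716,-.132],[.717,-.224],[.614,-.229],[.608,-.137]]).mean(0)-np.array([.564,-.1845]); print("panel dir",np.degrees(np.arctan2(pa[1],pa[0])),np.linalg.norm(pa))
t=np.array([.606,-.104])-[.564,-.1845]; print("bar0 top",np.degrees(np.arctan2(t[1],t[0])))
E
```

```text
(333.3, 251.3) [0.04116097 0.07789518] 62.14736168183609
(370, 260) [0.09021045 0.00300455] 1.9075884161792642
panel dir 2.2963447818359843 0.09983016828594451
bar0 top 62.447188423282185
```

Call:
step_arm(
  increments=[
    [0,0,0.0003,0,0,4,-1],
    [0,0,0,0,0,4,-1],
  ],
)

```text
time_s: 16.08
position: [0.5658, -0.1871, 0.1508]
ee_rot: [-0.29, 0.957, -0.001, 0.002]
ft_force: [1.2, 0.3, 7.9]
gripper_width: 0.0194
```

```bash
python3 st.py
```

```text
{'time_s': 16.075, 'position': [0.5658, -0.1871, 0.1508], 'ft_force': [1.1708, 0.2711, 7.8857], 'moment': [0.0111, -0.6546, 0.0589], 'joint_positions': [0.0089, 0.2907, -0.282, 0.001, -0.9929, -0.991], 'gripper_width': 0.0194} yaw 213.8
```

Call:
step_arm(
  increments=[
    [0,0,0,0,0,4,-1],
    [0,0,0,0,0,0,-1],
  ],
)

```text
time_s: 16.32
position: [0.5657, -0.1871, 0.1508]
ee_rot: [-0.257, 0.966, -0.001, 0.002]
ft_force: [0.1, 0.4, 8.1]
gripper_width: 0.0192
```

```bash
python3 st.py
```

```text
{'time_s': 16.325, 'position': [0.5657, -0.1871, 0.1508], 'ft_force': [0.097, 0.3842, 8.1222], 'moment': [-0.0608, -0.5423, -0.0615], 'joint_positions': [0.0088, 0.2906, -0.2821, 0.001, -0.9931, -1.0595], 'gripper_width': 0.0192} yaw 209.8
```

```bash
cat > bar.py <<'E'
from h import *
import sys
b=capture("side"); h=onz(b,[(346.7,272.7)],.07)[0,:2]
m=(b["color"].max(2)<75).astype(np.uint8); n,l,s,c=cv2.connectedComponentsWithStats(m)
for i in range(1,n):
    if 8<s[i,4]<80 and 320<c[i][0]<420 and 235<c[i][1]<300:
        t=onz(b,[c[i]],.047)[0,:2]-h; print(s[i].tolist(),c[i].round(1),t.round(3),"ang",np.degrees(np.arctan2(t[1],t[0])).round(1))
save(b,sys.argv[1],(300,190,410,310),4.5)
E
python3 bar.py turn3.png
```

```text
[366, 257, 7, 5, 28] [368.9 259.1] [0.093 0.008] ang 4.9
[362, 286, 12, 7, 34] [367.7 289.1] [ 0.019 -0.05 ] ang -68.9
```

View pics/turn3.png

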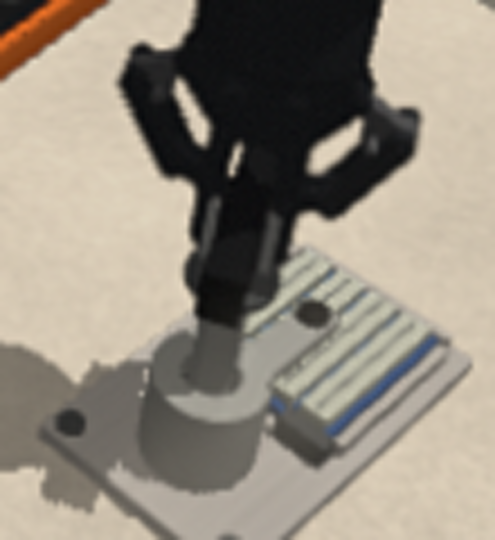

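```bash
python3 - <<'E'
from h import *
import pickle
b=pickle.load(open("c0.pkl","rb"))[1]; h=onz(b,[(346.7,272.7)],.07)[0,:2]
m=(b["color"].max(2)<75).astype(np.uint8); n,l,s,c=cv2.connectedComponentsWithStats(m)
for i in range(1,n):
    if 8<s[i,4]<80 and 300<c[i][0]<420 and 235<c[i][1]<310:
        t=onz(b,[c[i]],.047)[0,:2]-h; print(s[i].tolist(),c[i].round(1),t.round(3),"ang",np.degrees(np.arctan2(t[1],t[0])).round(1))
E
```

```text
[329, 248, 7, 6, 32] [332.1 250.6] [0.043 0.083] ang 62.7
[341, 269, 12, 8, 76] [346.9 272.8] [0.018 0.012] ang 32.6
[331, 274, 9, 15, 73] [333.8 281.8] [-0.025  0.011] ang 156.2
[313, 282, 5, 5, 21] [315.1 283.8] [-0.063  0.033] ang 152.4
[361, 283, 14, 11, 61] [367.2 288.3] [ 0.02  -0.048] ang -67.1
[309, 286, 9, 8, 12] [312.5 288.8] [-0.078  0.026] ang 161.4
```

Call:
step_arm(
  increments=[
    [0,0,0,0,0,4,-1],
    [0,0,0,0,0,4,-1],
    [0,0,0,0,0,0,-1],
  ],
)

```text
time_s: 16.75
position: [0.5658, -0.1872, 0.1508]
ee_rot: [-0.189, 0.982, -0.001, 0.003]
ft_force: [1.7, -0.2, 7.0]
gripper_width: 0.0196
```

```bash
python3 st.py; python3 bar.py turn4.png
```

```text
{'time_s': 16.75, 'position': [0.5658, -0.1872, 0.1508], 'ft_force': [1.7208, -0.1824, 7.0471], 'moment': [-0.3088, -0.7896, 0.0496], 'joint_positions': [0.0088, 0.2908, -0.2821, 0.0012, -0.9927, -1.1991], 'gripper_width': 0.0196} yaw 201.8
[366, 257, 7, 5, 28] [368.9 259.1] [0.093 0.008] ang 4.9
[362, 286, 12, 7, 33] [367.8 289.2] [ 0.019 -0.05 ] ang -69.1
```

```bash
python3 - <<'E'
from h import *
import pickle
a,b=pickle.load(open("c0.pkl","rb"))
# base plate outline from top view
A=a["color"].astype(int); sat=A.max(2)-A.min(2)
m=np.zeros(A.shape[:2],np.uint8); m[140:217,328:384]=((sat<17)[140:217,328:384])*255
m=cv2.morphologyEx(m,cv2.MORPH_CLOSE,np.ones((5,5)))
k=max(cv2.findContours(m,0,cv2.CHAIN_APPROX_NONE)[0],key=cv2.contourArea); print(cv2.boundingRect(k))
P=(onz(a,k.reshape(-1,2),.012)[:,:2]*1000).astype(np.float32); r=cv2.minAreaRect(P); print("base",r)
# panel: blue border
bl=np.zeros(A.shape[:2],np.uint8); bl[140:190,330:384]=((A[...,2]-A[...,0])[140:190,330:384]>15)*255
pts=cv2.findNonZero(bl).reshape(-1,2); P=(onz(a,pts,.029)[:,:2]*1000).astype(np.float32); print("panel",cv2.minAreaRect(P))
B=b["color"].astype(int); bl=np.zeros(B.shape[:2],np.uint8); bl[235:310,330:420]=((B[...,2]-B[...,0])[235:310,330:420]>25)*255
# bar dot in top view
mx=A.max(2); d=(mx<85).astype(np.uint8); n,l,s,c=cv2.connectedComponentsWithStats(d)
h=np.array([.5645,-.1848])
for i in range(1,n):
    if 6<s[i,4]<90 and 325<c[i][0]<385 and 170<c[i][1]<217:
        for z in(.012,.047):
            t=onz(a,[c[i]],z)[0,:2]-h; print(s[i].tolist(),c[i].round(1),z,t.round(4),"ang",np.degrees(np.arctan2(t[1],t[0])).round(1))
E
```

```text
(328, 143, 54, 74)
base ((619.286865234375, -169.9835968017578), (216.0182647705078, 151.16513061523438), 3.412771224975586)
panel ((662.6032104492188, -173.49159240722656), (106.01507568359375, 86.42164611816406), 4.020812034606934)
[335, 195, 2, 7, 7] [335.9 198. ] 0.012 [-0.0023  0.0662] ang 92.0
[335, 195, 2, 7, 7] [335.9 198. ] 0.047 [-0.0081  0.0746] ang 96.2
[340, 209, 5, 5, 17] [341.7 210.7] 0.012 [-0.04   0.051] ang 128.1
[340, 209, 5, 5, 17] [341.7 210.7] 0.047 [-0.0446  0.0599] ang 126.7
```

The bar's end dot stands at about 4.9° and the clamp/panel axis at about 3.7°. The bar no longer moves when I turn further, so it is on its stop. Now I relax the torque and draw the key out.

Call:
step_arm(
  increments=[
    [0,0,0,0,0,-4,-1],
    [0,0,-0.001,0,0,-4,-1],
    [0,0,-0.002,0,0,0,-1],
    [0,0,-0.002,0,0,0,-1],
    [0,0,0,0,0,0,-1],
  ],
)

```text
time_s: 17.42
position: [0.5648, -0.1869, 0.1538]
ee_rot: [-0.257, 0.967, -0.0, 0.001]
ft_force: [4.8, -1.7, -2.9]
gripper_width: 0.0194
```

```bash
python3 st.py; python3 bar.py turn5.png
```

```text
{'time_s': 17.425, 'position': [0.5648, -0.1869, 0.1538], 'ft_force': [4.7945, -1.6938, -2.9212], 'moment': [-0.5126, -2.2732, -0.0107], 'joint_positions': [0.0086, 0.288, -0.2778, -0.0, -1.0026, -1.0604], 'gripper_width': 0.0194} yaw 209.7
[366, 257, 7, 5, 28] [368.9 259.1] [0.093 0.008] ang 4.9
[362, 286, 12, 7, 34] [367.9 289.2] [ 0.019 -0.05 ] ang -69.2
```

Call:
step_arm(
  increments=[
    [0,0,-0.003,0,0,0,-1],
    [0,0,-0.003,0,0,0,-1],
    [0,0,0,0,0,0,-1],
  ],
)

```text
time_s: 17.85
position: [0.5647, -0.187, 0.1599]
ee_rot: [-0.257, 0.966, -0.0, 0.001]
ft_force: [4.7, -0.4, -3.2]
gripper_width: 0.0192
```

Call:
step_arm(
  increments=[
    [0,0,-0.004,0,0,0,-1],
    [0,0,-0.004,0,0,0,-1],
    [0,0,-0.004,0,0,0,-1],
    [0,0,0,0,0,0,-1],
  ],
)

```text
time_s: 18.35
position: [0.563, -0.1869, 0.1717]
ee_rot: [-0.257, 0.966, 0.0, -0.0]
ft_force: [0.5, -0.5, -1.5]
gripper_width: 0.0193
```

Call:
step_arm(
  increments=[
    [0,0,-0.01,0,0,0,-1],
    [0,0,-0.02,0,0,0,-1],
    [0,0,-0.03,0,0,0,-1],
    [0,0,-0.03,0,0,0,-1],
    [0,0,-0.03,0,0,0,-1],
    [0,0,0,0,0,0,-1],
  ],
)

```text
time_s: 19.1
position: [0.5641, -0.1874, 0.2948]
ee_rot: [-0.257, 0.966, -0.001, 0.002]
ft_force: [0.8, 1.0, -3.2]
gripper_width: 0.0192
```

```bash
python3 st.py; python3 bar.py out1.png; python3 - <<'E'
from h import *
import pickle
b=capture("side"); pickle.dump(b,open("c3.pkl","wb")); save(b,"out2.png",(280,130,430,310),3.3)
E
```

```text
{'time_s': 19.1, 'position': [0.5641, -0.1874, 0.2948], 'ft_force': [0.8312, 1.0371, -3.1604], 'moment': [-0.0201, -0.032, -0.0229], 'joint_positions': [0.0084, 0.1899, -0.0755, 0.0008, -1.3014, -1.0586], 'gripper_width': 0.0192} yaw 209.8
[366, 257, 7, 5, 28] [368.9 259.1] [0.093 0.008] ang 4.9
[341, 272, 11, 5, 41] [346.3 274.1] [0.014 0.01 ] ang 34.6
[332, 276, 4, 7, 15] [333.1 278.7] [-0.02   0.019] ang 137.5
[362, 286, 12, 7, 38] [367.8 289.1] [ 0.019 -0.05 ] ang -69.0
```

View pics/out2.png

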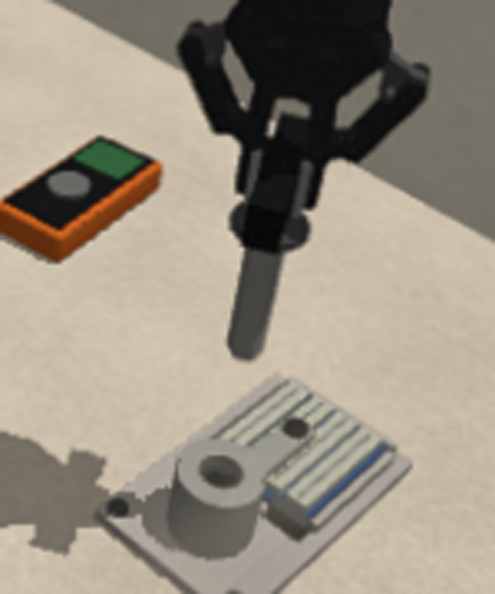

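The key is out and upright and the bar dot has not moved. Turning back to the original yaw and returning to the rack.

Call:
step_arm(
  increments=[
    [0,0,0,0,0,-10.4,-1],
    [0,0,0,0,0,-10.4,-1],
    [0,0,0,0,0,-10.4,-1],
    [0,0,0,0,0,-10.4,-1],
    [0,0,0,0,0,-10.4,-1],
    [0,0,0,0,0,-10.4,-1],
    [0,0,0,0,0,-10.4,-1],
    [0,0,0,0,0,-10.4,-1],
  ],
)

```text
time_s: 20.2
position: [0.5626, -0.1869, 0.2901]
ee_rot: [0.836, -0.549, -0.001, 0.001]
ft_force: [-0.3, -0.4, -1.1]
gripper_width: 0.0192
```

Call:
step_arm(
  increments=[
    [0,0,0,0,0,-10.4,-1],
    [0,0,0,0,0,-10.4,-1],
    [0,0,0,0,0,-10.4,-1],
    [0,0,0,0,0,-10.4,-1],
    [0,0,0,0,0,0,-1],
  ],
)

```text
time_s: 20.82
position: [0.5628, -0.1869, 0.2904]
ee_rot: [0.975, -0.22, -0.001, 0.0]
ft_force: [-0.1, -0.3, -2.0]
gripper_width: 0.0195
```

Call:
step_arm(
  increments=[
    [-0.0287,-0.041,0,0,0,0,-1],
    [-0.0287,-0.041,0,0,0,0,-1],
    [-0.0287,-0.041,0,0,0,0,-1],
    [-0.0287,-0.041,0,0,0,0,-1],
    [-0.0287,-0.041,0,0,0,0,-1],
    [-0.0287,-0.041,0,0,0,0,-1],
    [-0.0287,-0.041,0,0,0,0,-1],
    [-0.0287,-0.041,0,0,0,0,-1],
  ],
)

```text
time_s: 21.82
position: [0.4956, 0.2091, 0.2912]
ee_rot: [0.975, -0.222, -0.0, 0.0]
ft_force: [1.3, 0.3, -2.1]
gripper_width: 0.0193
```

Call:
step_arm(
  increments=[
    [-0.0287,-0.041,0,0,0,0,-1],
    [-0.0287,-0.041,0,0,0,0,-1],
    [0,0,0,0,0,0,-1],
    [0,0,0,0,0,0,-1],
  ],
)

```text
time_s: 22.32
position: [0.4794, 0.3062, 0.2909]
ee_rot: [0.975, -0.221, -0.0, 0.001]
ft_force: [0.4, -0.8, -1.9]
gripper_width: 0.0191
```

```bash
python3 st.py
```

```text
{'time_s': 22.325, 'position': [0.4794, 0.3062, 0.2909], 'ft_force': [0.3992, -0.8073, -1.8528], 'moment': [-0.0481, -0.0106, -0.0367], 'joint_positions': [0.9123, 0.1517, -0.131, -0.0001, -1.2898, 0.2137], 'gripper_width': 0.0191} yaw -25.5
```

Call:
step_arm(
  increments=[
    [0,0,0.03,0,0,0,-1],
    [0,0,0.025,0,0,0,-1],
    [0,0,0.01,0,0,0,-1],
    [0,0,0.005,0,0,0,-1],
    [0,0,0,0,0,0,-1],
  ],
)

```text
time_s: 22.95
position: [0.4801, 0.3062, 0.2221]
ee_rot: [0.976, -0.22, 0.0, -0.0]
ft_force: [-1.0, 0.7, -1.1]
gripper_width: 0.0193
```

Call:
step_arm(
  increments=[
    [0,0,0.004,0,0,0,-1],
    [0,0,0.004,0,0,0,-1],
    [0,0,0,0,0,0,-1],
  ],
)

```text
time_s: 23.32
position: [0.4796, 0.3063, 0.2133]
ee_rot: [0.976, -0.22, -0.0, 0.0]
ft_force: [-0.2, 0.8, -2.1]
gripper_width: 0.0196
```

Call:
step_arm(
  increments=[
    [0,0,0.01,0,0,0,-1],
    [0,0,0.015,0,0,0,-1],
    [0,0,0.015,0,0,0,-1],
    [0,0,0,0,0,0,-1],
  ],
)

```text
time_s: 23.82
position: [0.479, 0.3055, 0.1716]
ee_rot: [0.976, -0.22, -0.001, 0.002]
ft_force: [-0.5, 0.6, -1.6]
gripper_width: 0.019
```

Call:
step_arm(
  increments=[
    [0,0,0.015,0,0,0,-1],
    [0,0,0.015,0,0,0,-1],
    [0,0,0.01,0,0,0,-1],
    [0,0,0.004,0,0,0,-1],
    [0,0,0,0,0,0,-1],
  ],
)

```text
time_s: 24.45
position: [0.4798, 0.3064, 0.1294]
ee_rot: [0.976, -0.219, -0.0, 0.0]
ft_force: [0.6, -0.3, -1.7]
gripper_width: 0.0191
```

Call:
step_arm(
  increments=[
    [0,0,0.0015,0,0,0,-1],
    [0,0,0,0,0,0,-1],
  ],
)

```text
time_s: 24.7
position: [0.4799, 0.3065, 0.1284]
ee_rot: [0.976, -0.22, 0.0, -0.0]
ft_force: [0.6, -1.0, -2.1]
gripper_width: 0.0192
```

Call:
step_arm(
  increments=[
    [0,0,0.0015,0,0,0,-1],
    [0,0,0.001,0,0,0,-1],
    [0,0,0,0,0,0,-1],
  ],
)

```text
time_s: 25.08
position: [0.4798, 0.3064, 0.1259]
ee_rot: [0.976, -0.219, 0.0, -0.0]
ft_force: [-2.1, -0.9, 2.5]
gripper_width: 0.0194
```

Call:
step_arm(
  increments=[
    [0,0,0.001,0,0,0,-1],
    [0,0,0,0,0,0,-1],
  ],
)

```text
time_s: 25.32
position: [0.4798, 0.3064, 0.1259]
ee_rot: [0.976, -0.219, 0.0, -0.0]
ft_force: [-4.4, -2.6, 10.1]
gripper_width: 0.0191
```

The flange is down at the same TCP height as at pick-up (0.1259). Releasing the key.

Call:
step_arm(
  increments=[
    [0,0,-0.001,0,0,0,-1],
    [0,0,0,0,0,0,-0.3],
    [0,0,0,0,0,0,0],
    [0,0,0,0,0,0,0.5],
    [0,0,0,0,0,0,1],
    [0,0,0,0,0,0,1],
    [0,0,0,0,0,0,1],
  ],
)

```text
time_s: 26.2
position: [0.4798, 0.3064, 0.1256]
ee_rot: [0.976, -0.22, -0.0, 0.0]
ft_force: [0.2, 0.2, -1.0]
gripper_width: 0.0856
```

Call:
step_arm(
  increments=[
    [0,0,-0.02,0,0,0,1],
    [0,0,-0.03,0,0,0,1],
    [0,0,-0.04,0,0,0,1],
    [0,0,-0.04,0,0,0,1],
    [0,-0.05,0,0,0,0,1],
    [0,-0.06,0,0,0,0,1],
    [0,-0.06,0,0,0,0,1],
    [0,-0.06,0,0,0,0,1],
  ],
)

```text
time_s: 27.2
position: [0.579, 0.5158, 0.2557]
ee_rot: [0.976, -0.22, 0.0, -0.0]
ft_force: [0.3, 1.2, 0.3]
gripper_width: 0.0852
```

Call:
step_arm(
  increments=[
    [-0.02,-0.06,0,0,0,0,1],
    [-0.02,-0.06,0,0,0,0,1],
    [0,0,0,0,0,0,1],
    [0,0,0,0,0,0,1],
  ],
)

```text
time_s: 27.7
position: [0.5932, 0.6384, 0.254]
ee_rot: [0.976, -0.219, -0.0, 0.001]
ft_force: [0.6, -0.5, 1.3]
gripper_width: 0.0853
```

```bash
python3 st.py; python3 - <<'E'
from h import *
import pickle
a=capture("top"); b=capture("side"); pickle.dump((a,b),open("c0.pkl","wb"))
pa=a["color"][130:250,150:390,::-1]; pb=b["color"][140:310,180:420,::-1]
cv2.imwrite("pics/final.png",np.vstack([cv2.resize(pa,(480,240),interpolation=cv2.INTER_CUBIC),cv2.resize(pb,(480,340),interpolation=cv2.INTER_CUBIC)]))
E
cp c0.pkl cf.pkl; python3 m2.py | head -3; python3 bar.py x.png
```

```text
{'time_s': 27.7, 'position': [0.5932, 0.6384, 0.254], 'ft_force': [0.6447, -0.4976, 1.2911], 'moment': [-0.0174, -0.0147, 0.019], 'joint_positions': [1.0441, 0.7015, 0.6345, 0.0002, -1.5057, 0.0845], 'gripper_width': 0.0853} yaw -25.3
key [181.291910331384, 223.29873294346976] [[479.1792028  308.39033289 144.        ]] [201.4552845528455, 165.26111908177904] [[474.6998901  299.70216614 144.        ]] (array([479.7, 309.6, 137.3]), np.float64(0.3))
thin [223.91271820448878, 225.90939318370738] [[471.37827477 201.08887174 144.        ]] [218.62637362637363, 183.59096459096457] [[465.51726069 189.69088251 144.        ]] (array([472.2, 201.7, 134.7]), np.float64(0.1))
rack corners [[527.1, 365.8, 110.0], [513.2, 134.0, 110.0], [425.2, 141.6, 110.0], [438.5, 371.5, 110.0]] [476.01140499 253.25808657 110.        ]
[366, 257, 7, 6, 33] [369.1 259.2] [0.093 0.008] ang 4.7
[341, 269, 12, 8, 69] [347.  272.9] [0.018 0.011] ang 31.7
[331, 275, 8, 14, 56] [333.6 281.7] [-0.026  0.012] ang 155.2
[361, 283, 14, 11, 59] [367.1 288.3] [ 0.02  -0.048] ang -67.4
```

View pics/final.png

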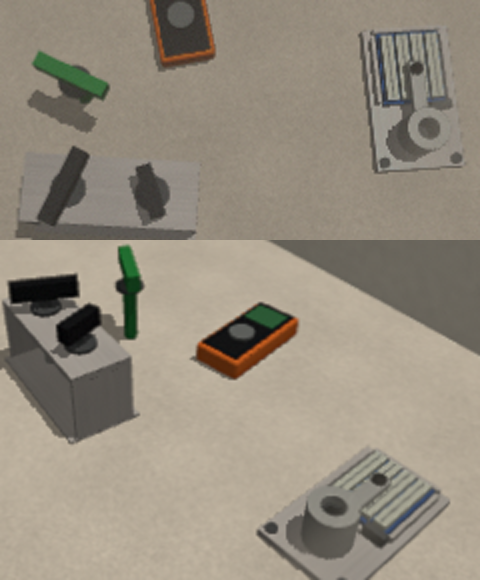

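```bash
python3 - <<'E'
from h import *
import pickle
a,b=pickle.load(open("cf.pkl","rb")); A=a["color"].astype(int); m=(A.max(2)<95).astype(np.uint8); m[:, :352]=0
n,l,s,c=cv2.connectedComponentsWithStats(m)
h=onz(a,[(364.1,193.66)],.07)[0,:2]
for i in range(1,n):
    if 5<s[i,4]<60 and 352<c[i][0]<368 and 155<c[i][1]<175:
        t=onz(a,[c[i]],.047)[0,:2]-h; print(c[i],s[i].tolist(),t,np.degrees(np.arctan2(t[1],t[0])))
E
```

```text
[362.64285714 158.42857143] [361, 148, 4, 23, 28] [ 0.10782597 -0.00959109] -5.083065002953223
```

```bash
python3 - <<'E'
from h import *
import pickle
a,b=pickle.load(open("cf.pkl","rb")); A=a["color"].astype(int).max(2)[159:170,353:365]; print(A)
w=np.clip(100-A,0,None); y,x=np.mgrid[159:170,353:365]; w=w*(abs(x-358.3)<3.5)*(abs(y-164)<3.5); c=[(x*w).sum()/w.sum(),(y*w).sum()/w.sum()]
h=onz(a,[(364.1,193.66)],.07)[0,:2]
t=onz(a,[c],.047)[0,:2]-h; print(c,t,np.degrees(np.arctan2(t[1],t[0])))
E
```

```text
[[151 144  77  95 142 148 119 147 153 104  81 146]
 [141 109  96  97 117 119 104 125 147 106  82 146]
 [106 104 141 115  83  72  73 103 131 112  83 145]
 [ 87  94 109  64  57  62  63  64 105 133  86 134]
 [ 80  88  65  61  59  61  65  63  95 150  91 110]
 [ 78  83  69  59  60  62  64  67  84 147  92  96]
 [ 75  77  70  61  63  65  64  68 103 150  91  84]
 [ 82  77  95  70  79  68  69  91 131 151  98  83]
 [ 82  72 117 106 123 100 106 139 141 147 106  86]
 [ 80  74 112 146 146 144 146 142 145 130 111  89]
 [ 76  77 102 146 145 146 146 145 145 136 130  88]]
[np.float64(357.706103286385), np.float64(163.66009389671362)] [0.09231108 0.00567979] 3.5209050387531167
```

```bash
python3 -c "
from plant import finish_job; print(finish_job())"
```

```text
the job is handed in; nothing more can be done
None
```

The clamp bar is at its stop, the larger key is back in its rack hole, and the job is handed in (it reports no verdict). The robot's clock read about 28 s of the allowed 72 s.

**What I did:** I took the larger key from the rack and felt for the hex with a counter-clockwise search under light pressure. The key dropped about 12 mm onto the socket floor. I turned it clockwise until the bar stopped moving, drew it out, and hung it back with the flange at the same TCP height as at pick-up (0.1259 m).

**Last checks:**
- **Bar:** it stands at about 3.5° in the top view and 4.7° in the side view. The clamp and panel axis is at 3.4–4.0°, which fits the stop. It did not move as the key was drawn out.
- **Larger key:** its image position is within 1 mm of where it hung at the start. It looks upright, and the gripper is open and well clear.
- **Thin key:** it measures within 1 mm of its starting position.
- **Panel and meter:** they look unmoved in the last picture; I did not measure them.

**What disagreed:**
- **Key turn:** the wrist turned about 173° in all, more than the stated 2.4 rad (about 137°). The wrist moment showed no clear rise at the stop, so the key probably slipped in the socket there. I judged the stop from the pictures instead.
- **Cameras:** the side camera put everything about 5–10 mm too low, so I used the top camera and touch for positions. The hub, found by touch, was about 2.7 mm off the top-camera estimate in y.

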